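# Close the valve leak-test pot and hold its clamp lever at the third click

### The job

Set the loose blue cover on the open test pot so that it sits down level on the rim and let go of it, then swing the yellow-handled clamp lever on by three clicks, never as far as the fourth, which brings the clamp dogs in over the cover. The lever springs back when released, so finish while still holding it at the third click; leave the can, the wrench and the socket where they are.

Things in the scene. Friction and masses are not known exactly. Their poses are not given: they have to be found in the camera images.
- cover_knob (a point): Loose blue cover (about 250 g), lying flat on the bench: disc 96 mm across, 6 mm thick; round black knob on top, 26 mm across, 28 mm high; spigot below, 73 mm across, 7 mm deep, that drops into the pot's bore. This point is the middle of the knob: 14 mm above the disc's top face, 20 mm above its underside, 27 mm above the spigot's foot. z up along the knob.
- pot_rim (a point): Centre of the mouth of the fixed round aluminium pot, level with its rim, 62 mm above the bench. Bore 80 mm, outside 92 mm. Cover seated: disc on the rim, cover_knob 20 mm above this point. Axes are the whole fixture's (its place and yaw vary), z up. Guide blocks with clamp dogs stand on the pot's +y and -y sides; beside the knob +x and -x are free, so open the fingers along x there.
- lever_pivot (a point): On the clamp lever's upright pivot axis, 80 mm above the bench, 165 mm from the pot's centre towards the fixture's -y. Axes as pot_rim (does not turn with the lever). White ticks on the sector below the handle mark 0, 20, 40, 60, 80 and 100 degrees of the lever.
- lever_grip (a point): On the lever's handle, an upright round yellow post 18 mm across, from 57 to 107 mm above the bench at the end of a flat bar; this point is on its axis, 82 mm above the bench, 95 mm from the pivot axis. Turns with the lever; x points to the pivot. Free all round above 57 mm. The spring pushes it back with about 5 N at rest, 7.5 N at the third click, plus the click ripple of 2.5 to 4 N.
- lever (a joint): Lever angle (rad): 0 at its rest stop (handle on the fixture's -x side of the pivot), growing counterclockwise from above, towards -y. A click every 0.349 rad (20 degrees, 33 mm at the handle): third 1.047, fourth 1.396, end 1.75. The push needed peaks a quarter of the way to each next click, is least at three quarters, middling at the click. Springs back from anywhere when let go.
- dog_nose (a point): Middle of the inner end, at its underside, of the yellow sliding clamp dog on the pot's +y side (its twin on -y mirrors it). 57 mm from the pot's centre with the lever at rest, moving in 6 mm per click; 30 mm wide, underside 8.5 mm and top 18.5 mm above the rim; guide blocks beside it reach 23 mm above the rim.
- can: Bystander: green can, 60 mm across, 110 mm high, standing; origin at the centre of its underside. Leave alone.
- wrench: Bystander: steel wrench, 180 mm long, lying on the bench along its own x; origin at its underside. Leave alone.
- socket: Bystander: dark steel impact socket, 32 mm across, 56 mm high, standing; origin at the centre of its underside. Leave alone.
There are look-alikes about, which are no part of the job. Of the things that look like the part that bears cover_knob, take the one that is farthest to the robot's left at the start.

How it is judged (in metres and radians):
On the way, in this order (a step that is already met when the one before it is completed fails the run):
1. The cover is seated level on the pot and let go, with the lever still at rest (horizontal distance between cover_knob and pot_rim below 0.006 m and z of cover_knob in the frame of pot_rim between 0.017 and 0.0225 m and angle between cover_knob's own z axis and vertical below 0.04 rad and contact force between the arm and cover below 0.1 N and linear speed of cover below 0.02 m/s and value of joint lever below 0.12 rad), for 0.2 s.
2. The lever has been advanced past the second click (value of joint lever above 0.69814 rad), for 0.05 s.
At the end, for the whole second after the job is handed in: Cover level on the rim (height within 3 mm, centred within 6 mm, tilt under 0.04 rad), not touched by the robot; fingers hold the lever still with over 1 N, within 0.32 of a click of the third click; can, wrench and socket within 30 mm of their starts (horizontal distance between cover_knob and pot_rim below 0.006 m and z of cover_knob in the frame of pot_rim between 0.017 and 0.0225 m and angle between cover_knob's own z axis and vertical below 0.04 rad and contact force between the arm and cover below 0.1 N and value of joint lever between 0.935508 and 1.15891 rad and velocity of joint lever between -0.1 and 0.1 rad/s and contact force between the fingers and lever above 1 N and distance of each of can, wrench, socket from where it was at the start of the episode below 0.03 m); the arm keeps its last pose, push and grip.
It fails at once if The lever is driven on to the fourth click (value of joint lever above 1.36137 rad).
It fails at once if The can is knocked away or over (distance of can from where it was at the start of the episode above 0.03 m or angle between can's own z axis and vertical above 0.3 rad).
It fails at once if The wrench is knocked away or over (distance of wrench from where it was at the start of the episode above 0.03 m).
It fails at once if The socket is knocked away or over (distance of socket from where it was at the start of the episode above 0.03 m or angle between socket's own z axis and vertical above 0.3 rad).
It also fails if it takes over 51 s, if anything falls off the work surface, if the arm or the gripper's body presses on something with over 40 N, if the wrist force passes 120 N, or if a joint passes its speed limit or range.

### The arm

A 6-joint arm with a two-finger parallel gripper is mounted at the origin on the work surface. World frame = base frame: x ahead of the robot, y to its left, z up, the work surface at z = 0. Lengths are in mm, angles in degrees, forces in N, time in s.
With the tool pointing down it reaches from about 350 to 850 mm from the base axis. Payload 8.1 kg.
Tool frame: the origin (TCP) lies between the finger pads; the fingertips stand r.nose_length ahead of it and the grasp point (between the pads) lies 3 mm ahead of it (r.nose_length is the distance from the TCP to the fingertips, in mm); x points along the fingers, y is the direction in which the jaws open and shut, and the axes are right-handed (so a half turn about x gives the same grasp; the last joint's range is limited). The gripper opens to 85 mm and grips with 20 to 120 N. Pads are 22 mm wide; open, the fingers measure 114 mm over their backs; the gripper's body (76 mm by 85 mm) begins 54 mm behind the grasp point. The pads swing forward as they close: fully open they stand 13 mm farther back than shut.
Start: joints at [-77.659, 7.471, 85.268, -0, 87.261, -4.893], TCP at [177.791, -573.058, 253.292] pointing down, gripper open.
Joint ranges: [-169.43, 169.43], [-51.17, 129.36], [1.28, 143.12], [-76.62, 256.62], [0, 156.53], [-152.29, 152.29]. Speed limits (degrees/s): [136.94, 136.94, 159.86, 180, 180, 180].

### API

Orientations are given as [roll, pitch, yaw] about the fixed x, y, z axes, in that order (R = Rz(yaw) Ry(pitch) Rx(roll)).
In Python, from bench import sense, optics, order, r gives the robot as it stands.
- The arm moves only by the tool carry_out, never from a script. Its argument "commands" is one flat list of numbers, 7 for each row, row after row: the shift along the tool's x, y, z in m, then the turn, a rotation vector about the tool's x, y, z in degrees, then the closure, from -1 (fully open) to 1 (shut), so that 0 is half open. A call has 1 to 12 rows; each row is the pose to reach, as a shift and turn from the pose measured when the call began, along the tool's axes at that moment; what a row does not reach only later rows make up. A row lasts 1/8 s, in which the tool goes at most 62.5 mm and 10.7 degrees, less where a joint would pass 70% of its speed; a pose out of reach is approached as far as the arm can. A call with a gripper value outside its range is refused whole. The fingers move at their own pace and stop on an object; "grip_force" is the grip in N (left out, the last holds). Time passes only in rows, so rows that repeat a pose let the fingers close. It gives the time, the measured TCP pose, the force and the opening at its end, in the units of the state.
- sense(): the state, without advancing time (a new reading comes with each control period).
- optics.snapshot(name): name is "scene" or "side" or "wrist"; returns (picture, depth): 400x640x3 uint8, red, green, blue; 400x640 float32, mm along the optical axis (not along the pixel's ray), 0 where there is no reading.
- optics.calibration(name): a dict with "mtx" (3x3 intrinsics, pixels), "k1" (the pictures are not rectified: a ray, as slopes to the right and down, at radius r is drawn at 1 + k1 r^2 times it, then the intrinsics apply), "extrinsics" (4x4, takes a point from camera to world coordinates). Camera axes: x right, y up, looking along -z (the intrinsics and any distortion apply to the point x, -y, -z); pixel columns grow to the right and rows downward; lengths in mm; the calibration is good to about 2 mm. A picture is of the moment at which its call begins: read the wrist's pose just before it. calibration takes no time and is no camera call; for the wrist camera it gives the pose at the moment of the call.
- order.hand_in(): hands the job in, once; it reports no verdict.
The state is a dict: "time": time; "joint_pos": joint angles; "qd": joint speeds; "joint_efforts": joint torques, N m; "tool_pos": TCP position; "tcp_rot": TCP orientation; "ft_force": force on the tool from outside, world axes, zero at the start; "wrist_torque": the same for the moment, N m; "finger_gap": finger opening in mm.
Only numpy, scipy, OpenCV 4.12 (cv2) and the standard library are available. Lean on these libraries where they do the work, as an engineer would, in place of code of your own. Each camera call takes 0.05 s, during which the arm holds its last target. There are 200 camera calls.

## Working session

There is one attempt and no reset: what is moved stays moved. The work goes in short steps, Python scripts to look and compute and a tool call to move; the robot and the scene stay as the last step left them, time stands still between calls to the robot, and variables do not carry over. Pictures are saved under pics/ and viewed, about 8 in all and at most 12, crops included, and the job is handed in when it is done.

Besides the shell and the picture viewer there is one more tool, called after "Request:" by a JSON object that holds its "method" and its "body", one argument or row to a line. carry_out: Moves the arm, as the interface text tells. Its arguments: {"type":"object","properties":{"commands":{"type":"array","items":{"type":"number"}},"grip_force":{"type":"number"}},"required":["commands"]}

```bash
ls; mkdir -p pics
cat > h.py <<'E'
import numpy as np, cv2
from bench import sense, optics, order, r
from scipy.spatial.transform import Rotation as R
def snap(n):
    c=optics.calibration(n); p,d=optics.snapshot(n); np.savez(n+'.npz',p=p,d=d,E=c['extrinsics'],K=c['mtx'],k1=c['k1']); return p,d,c
def load(n):
    z=np.load(n+'.npz'); return z
def cloud(z):
    K=z['K'];E=z['E'];k1=float(z['k1']);d=z['d']
    v,u=np.mgrid[0:400,0:640].astype(float)
    D=np.array([k1,0,0,0,0.])
    s=cv2.undistortPoints(np.stack([u.ravel(),v.ravel()],1)[:,None],K,D)[:,0]
    x=np.stack([s[:,0]*d.ravel(),-s[:,1]*d.ravel(),-d.ravel(),np.ones(d.size)])
    return (E@x)[:3].T.reshape(400,640,3)
def state(): 
    s=sense(); print({k:np.round(s[k],2).tolist() for k in ('time','tool_pos','tcp_rot','ft_force','finger_gap','joint_pos')}); return s
E
python3 - <<'E'
from h import *
s=state(); print(r.nose_length)
for n in('scene','side'):
    p,d,c=snap(n); cv2.imwrite(f'pics/{n}0.png',p[:,:,::-1]); print(n,np.round(c['extrinsics'],2).tolist())
E
```

```text
pics
{'time': 0.0, 'tool_pos': [177.67, -572.53, 252.23], 'tcp_rot': [-95.04, 89.89, 102.2], 'ft_force': [-0.37, 0.02, 0.29], 'finger_gap': 85.55, 'joint_pos': [-77.66, 7.52, 85.33, 0.0, 87.26, -4.89]}
22.0
scene [[-0.74, -0.59, 0.33, 958.27], [0.67, -0.64, 0.37, 468.42], [-0.01, 0.49, 0.87, 1155.79], [0.0, 0.0, 0.0, 1.0]]
side [[-0.98, 0.12, -0.16, 329.9], [-0.2, -0.57, 0.79, 991.5], [0.0, 0.81, 0.59, 802.9], [0.0, 0.0, 0.0, 1.0]]
```

View pics/scene0.png

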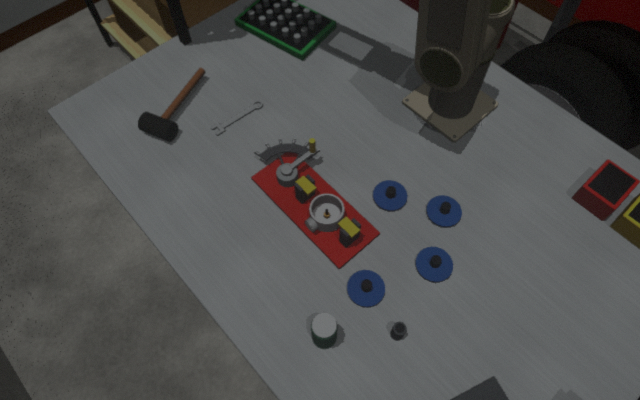

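View pics/side0.png

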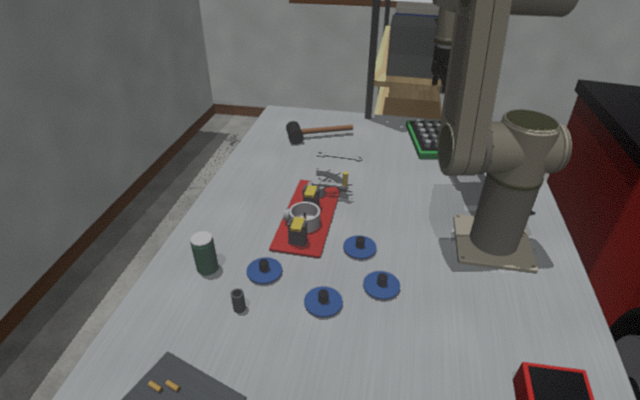

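Scene view: four blue covers at (390,195), (444,211), (434,264) and (366,288). The pot is at (326,211), and the lever handle is at (312,145) with its pivot at (287,172). The can is at (324,330), the socket at (398,331) and the wrench at (238,117). Next I'll localise all of them.

Run:
```python
from h import *
for n in('scene','side'):
    z=load(n);C=cloud(z);p=z['p'].astype(int)
    m=((p[:,:,2]>p[:,:,0]+50)&(C[...,2]<60)).astype(np.uint8)
    k,L,S,cc=cv2.connectedComponentsWithStats(m)
    for i in range(1,k):
        if S[i,4]<150: continue
        q=C[L==i]; q=q[np.abs(q[:,2]-np.median(q[:,2]))<8]
        (a,b),rad=cv2.minEnclosingCircle(q[:,:2].astype(np.float32))
        # knob: dark pts near
        near=np.hypot(C[...,0]-a,C[...,1]-b)<40; kk=C[near&(C[...,2]>np.median(q[:,2])+14)]
        print(n,cc[i].round(),'c',round(a),round(b),'rad',round(rad),'z',np.median(q[:,2]).round(1),'knob',np.median(kk,0).round(1),len(kk), 'top',np.percentile(kk[:,2],95).round(1))
    y=(p[:,:,0]>120)&(p[:,:,2]<80)&(p[:,:,1]>100)&(C[...,2]>40)&(C[...,2]<130)
    k,L,S,cc=cv2.connectedComponentsWithStats(y.astype(np.uint8))
    for i in range(1,k):
        if S[i,4]>15: q=C[L==i]; print('  yellow',cc[i].round(),S[i,4],np.median(q,0).round(1),q.min(0).round(),q.max(0).round())
z=load('scene');C=cloud(z)
for nm,(u,v) in dict(can=(324,322),sock=(399,327),wr1=(217,130),wr2=(258,105),pivot=(287,169),bench=(420,120)).items(): print(nm,C[v,u].round(1))
a=cv2.resize(z['p'][130:280,230:390],None,fx=5,fy=4,interpolation=3) if 0 else cv2.resize(z['p'][130:310,240:480],None,fx=3.3,fy=3.3,interpolation=2)
cv2.imwrite('pics/crop.png',np.clip(a[:,:,::-1]*1.5,0,255)); print(a.shape)
```

```text
scene [446. 218.] c 321 253 rad 34 z 12.2 knob [315.  239.9  39.1] 88 top 43.4
scene [427. 261.] c 448 322 rad 45 z 12.3 knob [450.7 322.7  39.7] 97 top 42.9
scene [373. 293.] c 622 257 rad 42 z 12.3 knob [624.5 249.9  39.8] 104 top 43.0
side [359. 248.] c 385 105 rad 47 z 13.0 knob [382.3 110.3  39.5] 75 top 43.2
side [264. 271.] c 622 248 rad 47 z 12.4 knob [620.4 253.9  39.4] 88 top 42.1
side [381. 286.] c 312 239 rad 47 z 13.4 knob [312.6 243.1  39.3] 89 top 42.1
side [323. 302.] c 449 322 rad 48 z 13.6 knob [446.1 326.1  39. ] 93 top 42.1
  yellow [310. 191.] 67 [557.  -43.8  80.3] [ 543. -120.   50.] [576. -18.  83.]
  yellow [297. 224.] 96 [559.5 123.8  80.6] [545.  71.  49.] [585. 149.  84.]
can [773.7 261.8 108. ]
sock [644.4 376.7  53.6]
wr1 [ 598.6 -412.3   -0.8]
wr2 [ 444.6 -404.8   -1.7]
pivot [ 557.  -124.1   63.7]
bench [112.7 -20.1  -5.7]
(594, 792, 3)[ WARN:0@1.224] global loadsave.cpp:1063 imwrite_ Unsupported depth image for selected encoder is fallbacked to CV_8U.
```

View pics/crop.png

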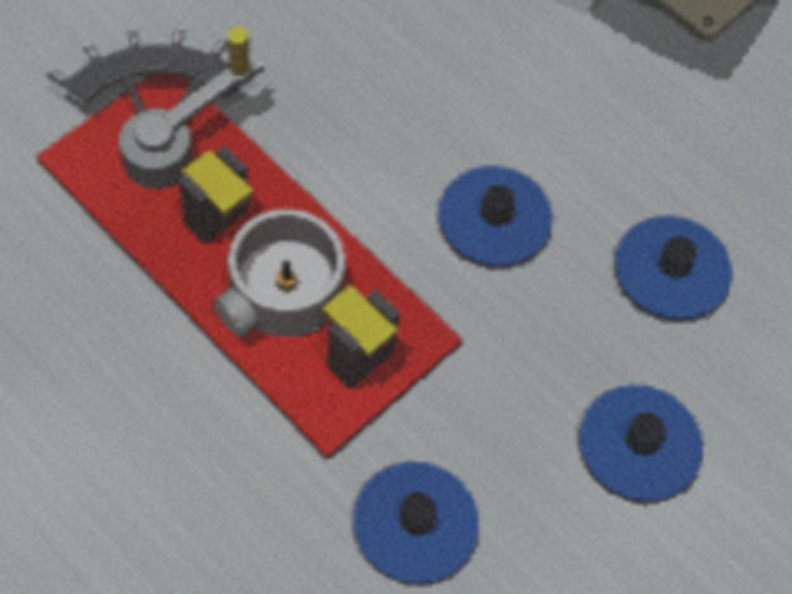

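The crop confirms four identical covers. The one at scene (434,264), world about (448,323), has the largest y and so is farthest left; the next is at y of about 252. Next: pot rim, pivot, handle and yaw.

Run:
```python
from h import *
from scipy.optimize import least_squares
for n in('scene','side'):
    z=load(n);C=cloud(z);p=z['p'].astype(int)
    g=(abs(C[...,2]-62)<4)&(np.hypot(C[...,0]-558,C[...,1]-41)<52)&(np.hypot(C[...,0]-558,C[...,1]-41)>34)
    q=C[g]; f=least_squares(lambda t:np.hypot(q[:,0]-t[0],q[:,1]-t[1])-43,[558,41],loss='soft_l1'); 
    print(n,'rim',f.x.round(1),len(q),np.median(q[:,2]).round(1),np.std(f.fun).round(1))
    g=(C[...,2]>75)&(C[...,2]<125)&(np.abs(C[...,1]+124)<60)&(np.abs(C[...,0]-463)<40);q=C[g];print('handle',len(q),np.median(q,0).round(1),q[:,:2].min(0).round(),q[:,:2].max(0).round(),q[:,2].max().round())
    r_=(p[:,:,0]>90)&(p[:,:,1]<70)&(p[:,:,2]<80)&(C[...,2]<15)&(C[...,0]>400)&(C[...,0]<700)
    q=C[r_]; rr=cv2.minAreaRect(q[:,:2].astype(np.float32)); print('plate',rr,np.median(q[:,2]))
    for s,(a,b) in dict(p=(86,100),m=(-44,-30)).items(): pass
    y=(p[:,:,0]>120)&(p[:,:,2]<80)&(abs(C[...,2]-80.5)<4)
    for lo,hi in((-100,10),(60,180)):
        q=C[y&(C[...,1]>lo)&(C[...,1]<hi)&(abs(C[...,0]-560)<40)]; print(' dogtop',np.mean(q,0).round(1),len(q),cv2.minAreaRect(q[:,:2].astype(np.float32)))
```

```text
scene rim [560.1  37. ] 214 60.9 2.0
handle 65 [ 466.1 -123.3  101.3] [ 454. -137.] [ 473. -117.] 109.0
plate ((555.228515625, -19.477188110351562), (371.1585998535156, 155.18780517578125), 89.40764617919922) 11.326409031946582
 dogtop [nan nan nan] 0 ((0.0, 0.0), (0.0, 0.0), 0.0)
 dogtop [nan nan nan] 0 ((0.0, 0.0), (0.0, 0.0), 0.0)
side rim [558.5  37.1] 137 61.0 2.3
handle 57 [ 461.1 -122.5   96. ] [ 453. -134.] [ 469. -115.] 110.0
plate ((556.8743896484375, -15.023101806640625), (366.1246032714844, 146.42721557617188), 89.15101623535156) 12.069617976546624
 dogtop [557.6 -43.5  80.2] 65 ((558.4160766601562, -44.40272521972656), (30.971830368041992, 52.81719970703125), 1.2455635070800781)
 dogtop [559.9 123.7  80.5] 93 ((560.8729248046875, 121.04566192626953), (30.009349822998047, 57.623741149902344), 2.428753614425659)
  return _methods._mean(a, axis=axis, dtype=dtype,
  ret = um.true_divide(
```

```bash
cat >> h.py <<'E'
def goal(xyz,ydir):
    "shift(m) and rotvec(deg) in tool axes; tool x down, tool y at world angle ydir deg"
    s=sense(); Rc=R.from_euler('xyz',s['tcp_rot'],degrees=True).as_matrix()
    a=np.radians(ydir); y=np.array([np.cos(a),np.sin(a),0]); x=np.array([0,0,-1.]); Rt=np.stack([x,y,np.cross(x,y)],1)
    d=Rc.T@(np.array(xyz)-s['tool_pos'])/1000; w=R.from_matrix(Rc.T@Rt).as_rotvec(degrees=True)
    print('shift',d.round(4).tolist(),'rot',w.round(2).tolist())
E
python3 - <<'E'
from h import *
s=state(); print(R.from_euler('xyz',s['tcp_rot'],degrees=True).as_matrix().round(3))
for y in(-1,179): goal((520,30,320),y)
E=optics.calibration('wrist'); T=np.eye(4);T[:3,:3]=R.from_euler('xyz',s['tcp_rot'],degrees=True).as_matrix();T[:3,3]=s['tool_pos']
print((np.linalg.inv(T)@E['extrinsics']).round(2),E['mtx'])
E
```

```text
{'time': 0.1, 'tool_pos': [177.7, -572.6, 252.38], 'tcp_rot': [-94.9, 89.91, 102.33], 'ft_force': [-0.4, -0.33, -0.41], 'finger_gap': 85.07, 'joint_pos': [-77.66, 7.51, 85.32, 0.0, 87.26, -4.89]}
[[-0.     0.296 -0.955]
 [ 0.002 -0.955 -0.296]
 [-1.    -0.002 -0.   ]]
shift [-0.0668, -0.4742, -0.5055] rot [-71.76, -0.07, 0.08]
shift [-0.0668, -0.4742, -0.5055] rot [108.24, 0.08, 0.07]
[[-0.000e+00  2.800e-01 -9.600e-01 -1.213e+02]
 [ 1.000e+00  0.000e+00 -0.000e+00 -1.100e-01]
 [ 0.000e+00 -9.600e-01 -2.800e-01 -7.099e+01]
 [ 0.000e+00  0.000e+00  0.000e+00  1.000e+00]] [[309.2602618    0.         318.69823042]
 [  0.         309.2602618  198.67698417]
 [  0.           0.           1.        ]]
```

Request:
{"method": "carry_out", "body": {
  "commands": [-0.028, -0.47, -0.52, -71.8, 0, 0, -1, -0.028, -0.47, -0.52, -71.8, 0, 0, -1, -0.028, -0.47, -0.52, -71.8, 0, 0, -1, -0.028, -0.47, -0.52, -71.8, 0, 0, -1, -0.028, -0.47, -0.52, -71.8, 0, 0, -1, -0.028, -0.47, -0.52, -71.8, 0, 0, -1, -0.028, -0.47, -0.52, -71.8, 0, 0, -1, -0.028, -0.47, -0.52, -71.8, 0, 0, -1, -0.028, -0.47, -0.52, -71.8, 0, 0, -1, -0.028, -0.47, -0.52, -71.8, 0, 0, -1, -0.028, -0.47, -0.52, -71.8, 0, 0, -1, -0.028, -0.47, -0.52, -71.8, 0, 0, -1]
}}

```text
time: 1.6
tool_pos: [535.8, 33.7, 280.6]
tcp_rot: [-151.2, 89.8, 118.1]
ft_force: [-0.0, -0.7, -0.1]
finger_gap: 85.0
```

Run:
```python
from h import *
from scipy.optimize import least_squares
s=state(); p,d,c=snap('wrist'); cv2.imwrite('pics/w1.png',p[:,:,::-1])
goal((448.5,323.5,150),-1); 
z=load('wrist');C=cloud(z)
rr=np.hypot(C[...,0]-559,C[...,1]-38)
q=C[(abs(C[...,2]-62)<4)&(rr<52)&(rr>34)]
for rad in(43,):
    f=least_squares(lambda t:np.hypot(q[:,0]-t[0],q[:,1]-t[1])-t[2],[559,38,43],loss='soft_l1'); print('rim',f.x.round(1),len(q),np.median(q[:,2]))
q=C[(C[...,2]>95)&(C[...,2]<115)&(np.hypot(C[...,0]-463,C[...,1]+125)<40)];print('handle',len(q),np.median(q,0).round(1),q.min(0).round(),q.max(0).round())
y=(p[:,:,0]>120)&(p[:,:,2]<90)&(abs(C[...,2]-80.5)<5)
for lo,hi in((-100,10),(60,180)):
    q=C[y&(C[...,1]>lo)&(C[...,1]<hi)&(abs(C[...,0]-560)<40)]
    if len(q): print(' dogtop',np.mean(q,0).round(1),len(q),cv2.minAreaRect(q[:,:2].astype(np.float32)))
```

```text
{'time': 1.6, 'tool_pos': [535.82, 33.71, 280.57], 'tcp_rot': [-151.18, 89.84, 118.09], 'ft_force': [-0.01, -0.75, -0.07], 'finger_gap': 85.03, 'joint_pos': [-1.96, -2.85, 93.04, 0.14, 89.89, -1.23]}
shift [0.1314, -0.091, -0.2886] rot [0.23, -0.14, 0.07]
rim [557.8  36.8  42.5] 1344 62.371832310027145
handle 263 [ 462.7 -123.6  107.3] [ 453. -136.   95.] [ 471. -118.  110.]
 dogtop [557.2 -45.8  81.3] 1122 ((557.3783569335938, -46.23649978637695), (51.363006591796875, 49.45380401611328), 89.23638916015625)
 dogtop [558.8 118.2  81.2] 1411 ((557.6082153320312, 118.96821594238281), (42.5604133605957, 55.875770568847656), 11.43644905090332)
```

View pics/w1.png

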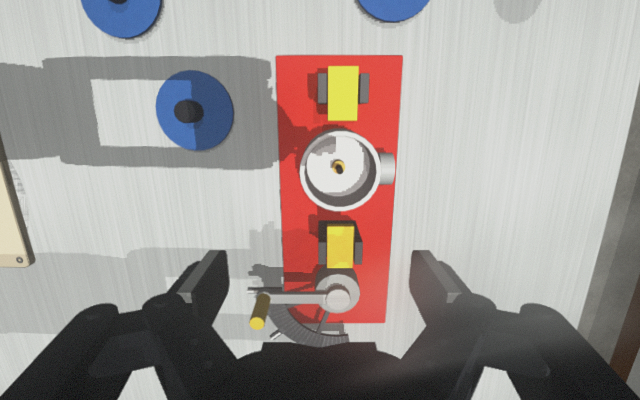

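Wrist view: pot mouth centre at about (340,170), dogs at (343,92) and (340,247), handle at (257,322), and the pot bore is empty. Now over the cover.

Request:
{"method": "carry_out", "body": {
  "commands": [0.13, -0.091, -0.288, 0, 0, 0, -1, 0.13, -0.091, -0.288, 0, 0, 0, -1, 0.13, -0.091, -0.288, 0, 0, 0, -1, 0.13, -0.091, -0.288, 0, 0, 0, -1, 0.13, -0.091, -0.288, 0, 0, 0, -1, 0.13, -0.091, -0.288, 0, 0, 0, -1, 0.13, -0.091, -0.288, 0, 0, 0, -1]
}}

```text
time: 2.52
tool_pos: [448.0, 322.3, 150.6]
tcp_rot: [-111.8, 89.8, 157.5]
ft_force: [0.1, -0.9, 0.1]
finger_gap: 85.4
```

Run:
```python
from h import *
from scipy.optimize import least_squares
s=state(); p,d,c=snap('wrist'); cv2.imwrite('pics/w2.png',p[:,:,::-1])
z=load('wrist');C=cloud(z)
rr=np.hypot(C[...,0]-448.5,C[...,1]-323.5)
q=C[(C[...,2]>37)&(C[...,2]<46)&(rr<25)]; print('knobtop',cv2.minEnclosingCircle(q[:,:2].astype(np.float32)),np.median(q,0))
q=C[(abs(C[...,2]-13)<4)&(rr<70)]; print('disc',cv2.minEnclosingCircle(q[:,:2].astype(np.float32)),np.median(q,0))
goal((448.5,323.5,37),-0.7)
```

```text
{'time': 2.52, 'tool_pos': [448.03, 322.32, 150.59], 'tcp_rot': [-111.79, 89.84, 157.51], 'ft_force': [0.08, -0.92, 0.15], 'finger_gap': 85.39, 'joint_pos': [30.33, 4.3, 99.6, 0.13, 76.2, 31.0]}
knobtop ((446.7519836425781, 322.178466796875), 12.905927658081055) [446.42453609 322.92109152  41.65836224]
disc ((446.4832763671875, 321.9574890136719), 47.9923210144043) [446.59254696 327.27462749  13.72832683]
shift [0.1145, -0.0003, -0.0016] rot [-0.07, -0.09, 0.08]
```

View pics/w2.png

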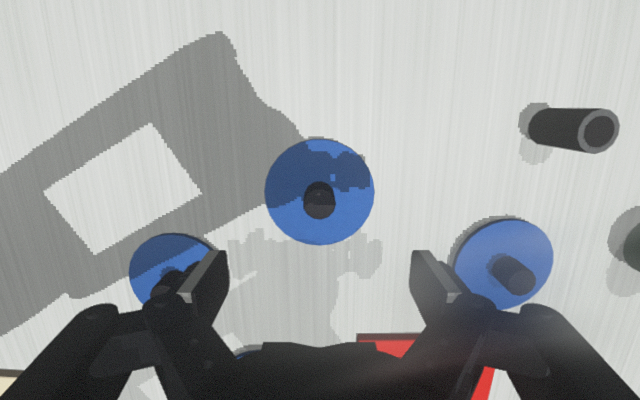

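The target cover is at image (320,192), centred between the jaws, and the neighbours are clear. Descend and grip.

Request:
{"method": "carry_out", "body": {
  "commands": [0.06, -0.001, 0, 0, 0, 0, -1, 0.1, -0.001, 0, 0, 0, 0, -1, 0.113, -0.001, 0, 0, 0, 0, -1, 0.113, -0.001, 0, 0, 0, 0, -1, 0.113, -0.001, 0, 0, 0, 0, 1, 0.113, -0.001, 0, 0, 0, 0, 1, 0.113, -0.001, 0, 0, 0, 0, 1, 0.113, -0.001, 0, 0, 0, 0, 1, 0.113, -0.001, 0, 0, 0, 0, 1, 0.113, -0.001, 0, 0, 0, 0, 1, 0.113, -0.001, 0, 0, 0, 0, 1],
  "grip_force": 50
}}

```text
time: 3.95
tool_pos: [448.4, 322.4, 39.6]
tcp_rot: [179.2, 89.9, 88.4]
ft_force: [-1.0, -1.1, 5.3]
finger_gap: 24.3
```

Run:
```python
from h import *
state(); goal((558,37,150),-0.7)
```

```text
{'time': 3.95, 'tool_pos': [448.38, 322.42, 39.55], 'tcp_rot': [179.18, 89.87, 88.43], 'ft_force': [-0.97, -1.06, 5.33], 'finger_gap': 24.31, 'joint_pos': [30.33, 12.22, 103.61, 0.12, 64.11, 31.03]}
shift [-0.1111, 0.1134, 0.2837] rot [-0.05, -0.13, -0.0]
```

Request:
{"method": "carry_out", "body": {
  "commands": [-0.05, 0, 0, 0, 0, 0, 1, -0.11, 0, 0, 0, 0, 0, 1, -0.111, 0.02, 0.06, 0, 0, 0, 1, -0.111, 0.115, 0.284, 0, 0, 0, 1, -0.111, 0.115, 0.284, 0, 0, 0, 1, -0.111, 0.115, 0.284, 0, 0, 0, 1, -0.111, 0.115, 0.284, 0, 0, 0, 1, -0.111, 0.115, 0.284, 0, 0, 0, 1, -0.111, 0.115, 0.284, 0, 0, 0, 1, -0.111, 0.115, 0.284, 0, 0, 0, 1]
}}

```text
time: 5.2
tool_pos: [559.1, 38.0, 149.7]
tcp_rot: [-166.8, 89.8, 102.6]
ft_force: [-0.4, -0.2, -2.3]
finger_gap: 24.8
```

Run:
```python
from h import *
from scipy.optimize import least_squares
s=state(); t=s['tool_pos']
for n in('wrist','scene','side'):
    p,d,c=snap(n); cv2.imwrite(f'pics/{n}3.png',p[:,:,::-1])
    C=cloud(load(n)); rr=np.hypot(C[...,0]-t[0],C[...,1]-t[1])
    b=(p[:,:,2].astype(int)>p[:,:,0].astype(int)+50)&(rr<70)&(C[...,2]>100)
    q=C[b]; e=cv2.minEnclosingCircle(q[:,:2].astype(np.float32))
    A=np.c_[q[:,:2]-t[:2],np.ones(len(q))]; co=np.linalg.lstsq(A,q[:,2],rcond=None)[0]
    q2=q[np.abs(A@co-q[:,2])<4]; A=np.c_[q2[:,:2]-t[:2],np.ones(len(q2))]; co=np.linalg.lstsq(A,q2[:,2],rcond=None)[0]
    f=None
    print(n,'disc',np.round(e[0],1),round(e[1],1),len(q),'plane',co.round(3),'tool',t.round(1))
    rr=np.hypot(C[...,0]-559,C[...,1]-37); q=C[(abs(C[...,2]-62)<4)&(rr<52)&(rr>34)]
    f=least_squares(lambda t:np.hypot(q[:,0]-t[0],q[:,1]-t[1])-43,[559,37],loss='soft_l1'); print('  rim',f.x.round(1),len(q))
```

```text
{'time': 5.2, 'tool_pos': [559.1, 38.02, 149.67], 'tcp_rot': [-166.77, 89.85, 102.57], 'ft_force': [-0.39, -0.16, -2.26], 'finger_gap': 24.8, 'joint_pos': [-1.44, 5.58, 98.35, 0.15, 76.11, -0.82]}
wrist disc [558.3  37.5] 47.9 14484 plane [-1.00000e-03 -1.00000e-03  1.23837e+02] tool [559.1  38.  149.7]
  rim [558.   37.2] 634
scene disc [580.9  72. ] 17.0 49 plane [9.4000e-02 1.8100e-01 1.1504e+02] tool [559.1  38.  149.7]
  rim [560.3  37.1] 117
side disc [560.1  40.2] 45.2 55 plane [ 0.00000e+00 -1.00000e-03  1.23545e+02] tool [559.1  38.  149.7]
  rim [558.4  37.3] 103
```

View pics/side3.png

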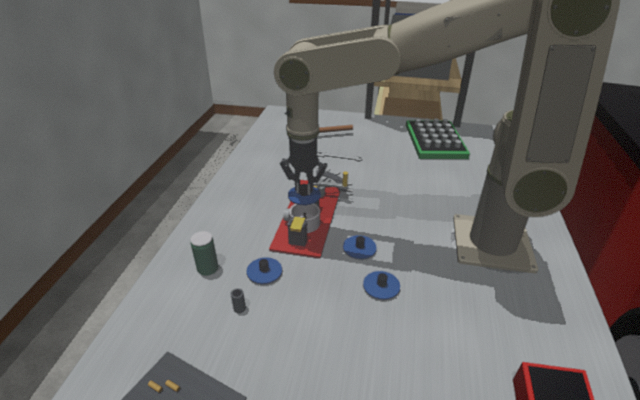

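The cover is held level at side (303,196). The wrist view puts disc and rim centres within 0.5 mm. Lowering.

Request:
{"method": "carry_out", "body": {
  "commands": [0.03, 0, 0, 0, 0, 0, 1, 0.043, 0, 0, 0, 0, 0, 1, 0.05, 0, 0, 0, 0, 0, 1, 0.054, 0, 0, 0, 0, 0, 1, 0.056, 0, 0, 0, 0, 0, 1, 0.056, 0, 0, 0, 0, 0, 1]
}}

```text
time: 6.1
tool_pos: [559.9, 38.0, 94.7]
tcp_rot: [152.8, 89.8, 62.1]
ft_force: [-0.3, 0.9, 0.3]
finger_gap: 24.4
```

Run:
```python
from h import *
s=state(); t=s['tool_pos']
p,d,c=snap('wrist'); C=cloud(load('wrist')); rr=np.hypot(C[...,0]-t[0],C[...,1]-t[1])
b=(p[:,:,2].astype(int)>p[:,:,0].astype(int)+50)&(rr<70)&(C[...,2]>40); q=C[b]
print(cv2.minEnclosingCircle(q[:,:2].astype(np.float32)),np.median(q[:,2]))
```

```text
{'time': 6.1, 'tool_pos': [559.9, 38.01, 94.66], 'tcp_rot': [152.76, 89.85, 62.12], 'ft_force': [-0.31, 0.92, 0.31], 'finger_gap': 24.35, 'joint_pos': [-1.43, 9.1, 100.66, 0.15, 70.17, -0.84]}
((559.0549926757812, 37.303314208984375), 48.03322982788086) 68.78589067855044
```

Request:
{"method": "carry_out", "body": {
  "commands": [0.001, 0, 0, 0, 0, 0, 1, 0.001, 0, 0, 0, 0, 0, 0, 0.001, 0, 0, 0, 0, 0, -1, 0.001, 0, 0, 0, 0, 0, -1, 0.001, 0, 0, 0, 0, 0, -1, 0.001, 0, 0, 0, 0, 0, -1, -0.06, 0, 0, 0, 0, 0, -1, -0.1, 0, 0, 0, 0, 0, -1, -0.1, 0, 0, 0, 0, 0, -1, -0.1, 0, 0, 0, 0, 0, -1]
}}

```text
time: 7.4
tool_pos: [559.6, 37.8, 194.2]
tcp_rot: [159.1, 89.9, 68.4]
ft_force: [-0.4, 0.4, -0.6]
finger_gap: 85.6
```

Run:
```python
from h import *
s=state(); 
p,d,c=snap('wrist'); cv2.imwrite('pics/w4.png',p[:,:,::-1]); C=cloud(load('wrist')); rr=np.hypot(C[...,0]-559,C[...,1]-37)
b=(p[:,:,2].astype(int)>p[:,:,0].astype(int)+50)&(rr<70)&(C[...,2]>40); q=C[b]
A=np.c_[q[:,:2]-[559,37],np.ones(len(q))]; print(np.linalg.lstsq(A,q[:,2],rcond=None)[0].round(4))
print(cv2.minEnclosingCircle(q[:,:2].astype(np.float32)))
goal((460,-10,260),-45)
q=C[(C[...,2]>95)&(C[...,2]<115)&(np.hypot(C[...,0]-463,C[...,1]+125)<40)];print('handle',len(q),np.median(q,0).round(1) if len(q) else '')
```

```text
{'time': 7.4, 'tool_pos': [559.56, 37.76, 194.21], 'tcp_rot': [159.07, 89.85, 68.42], 'ft_force': [-0.4, 0.44, -0.59], 'finger_gap': 85.61, 'joint_pos': [-1.46, 3.38, 95.85, 0.14, 80.72, -0.84]}
[-9.00000e-04 -1.10000e-03  6.87943e+01]
((559.1890869140625, 37.54776382446289), 47.53243637084961)
shift [-0.0668, -0.0985, 0.0487] rot [44.35, -0.11, 0.1]
handle 0
```

View pics/w4.png

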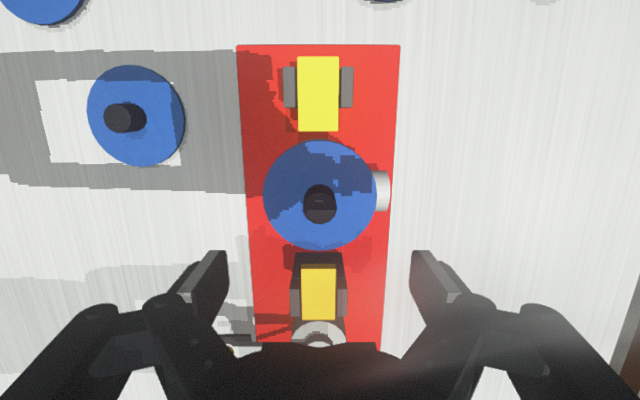

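Cover seated: disc centre (559.2,37.5) against rim (558.0,37.2), level within 0.002. I expect the handle at rest at about (462,-127), with tool y along -y there.

Run:
```python
from h import *
goal((462,-127,200),-90.7)
```

```text
shift [-0.007, -0.0951, 0.1658] rot [90.05, -0.07, 0.14]
```

Request:
{"method": "carry_out", "body": {
  "commands": [-0.007, -0.095, 0.166, 90, 0, 0, -1, -0.007, -0.095, 0.166, 90, 0, 0, -1, -0.007, -0.095, 0.166, 90, 0, 0, -1, -0.007, -0.095, 0.166, 90, 0, 0, -1, -0.007, -0.095, 0.166, 90, 0, 0, -1, -0.007, -0.095, 0.166, 90, 0, 0, -1, -0.007, -0.095, 0.166, 90, 0, 0, -1, -0.007, -0.095, 0.166, 90, 0, 0, -1, -0.007, -0.095, 0.166, 90, 0, 0, -1, -0.007, -0.095, 0.166, 90, 0, 0, -1]
}}

```text
time: 8.7
tool_pos: [461.3, -126.8, 198.3]
tcp_rot: [-44.4, 89.7, 135.0]
ft_force: [0.2, -0.3, 0.2]
finger_gap: 85.3
```

Run:
```python
from h import *
s=state(); p,d,c=snap('wrist'); cv2.imwrite('pics/w5.png',p[:,:,::-1]); C=cloud(load('wrist'))
q=C[(C[...,2]>100)&(C[...,2]<112)&(np.hypot(C[...,0]-463,C[...,1]+125)<30)];print('handle',len(q),np.median(q,0).round(1),cv2.minEnclosingCircle(q[:,:2].astype(np.float32)))
goal((462,-127,91),-90.7)
```

```text
{'time': 8.7, 'tool_pos': [461.27, -126.84, 198.29], 'tcp_rot': [-44.42, 89.72, 134.96], 'ft_force': [0.2, -0.33, 0.16], 'finger_gap': 85.27, 'joint_pos': [-21.6, -9.6, 107.91, 0.11, 81.95, 69.0]}
handle 483 [ 463.1 -127.7  107.5] ((461.9312744140625, -127.75932312011719), 8.973362922668457)
shift [0.1076, 0.0005, -0.0009] rot [0.15, 0.18, 0.19]
```

View pics/w5.png

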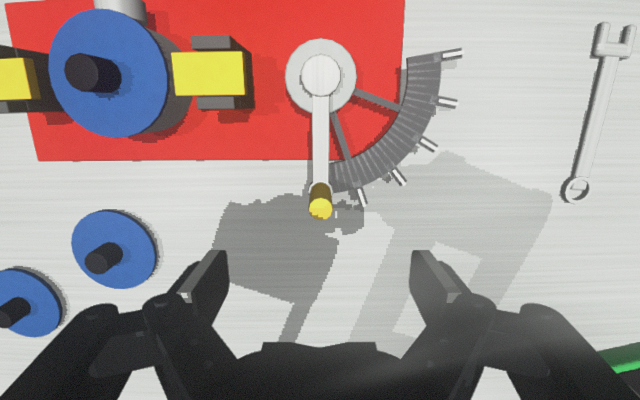

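Wrist view: the handle is at (320,208) between the jaws and the pivot at (320,75). Descend and grip.

Request:
{"method": "carry_out", "body": {
  "commands": [0.06, 0.001, -0.001, 0, 0, 0, -1, 0.1, 0.001, -0.001, 0, 0, 0, -1, 0.107, 0.001, -0.001, 0, 0, 0, -1, 0.107, 0.001, -0.001, 0, 0, 0, -1, 0.107, 0.001, -0.001, 0, 0, 0, 1, 0.107, 0.001, -0.001, 0, 0, 0, 1, 0.107, 0.001, -0.001, 0, 0, 0, 1, 0.107, 0.001, -0.001, 0, 0, 0, 1, 0.107, 0.001, -0.001, 0, 0, 0, 1, 0.107, 0.001, -0.001, 0, 0, 0, 1, 0.107, 0.001, -0.001, 0, 0, 0, 1],
  "grip_force": 60
}}

```text
time: 10.12
tool_pos: [462.4, -127.7, 92.2]
tcp_rot: [-51.9, 89.8, 127.5]
ft_force: [-2.7, 1.7, 6.2]
finger_gap: 16.7
```

Run:
```python
from h import *
s=state(); R0=R.from_euler('xyz',s['tcp_rot'],degrees=True).as_matrix()
P=np.array([557,-128,0]); g=np.array(s['tool_pos']); rel=(g-P)*[1,1,0]; print(np.hypot(*rel[:2]),np.degrees(np.arctan2(rel[1],rel[0])))
for a in range(10,71,5):
    Q=R.from_euler('z',a,degrees=True).as_matrix(); d=R0.T@(Q@rel-rel)/1000; print(a,d.round(4), R.from_matrix(R0.T@Q@R0).as_rotvec(degrees=True).round(1))
```

```text
{'time': 10.12, 'tool_pos': [462.43, -127.67, 92.21], 'tcp_rot': [-51.93, 89.78, 127.53], 'ft_force': [-2.67, 1.72, 6.22], 'finger_gap': 16.67, 'joint_pos': [-21.64, -2.89, 113.42, 0.12, 69.66, 68.86]}
94.56935665424595 179.7997275337885
10 [-0.0001  0.0164 -0.0015] [-10.  -0.   0.]
15 [-0.0001  0.0245 -0.0034] [-15.  -0.   0.]
20 [-0.0001  0.0323 -0.0059] [-20.   -0.1   0. ]
25 [-0.0001  0.0399 -0.0091] [-25.   -0.1   0.1]
30 [-0.0002  0.0472 -0.013 ] [-30.   -0.1   0.1]
35 [-0.0002  0.0541 -0.0174] [-35.   -0.1   0.1]
40 [-0.0002  0.0607 -0.0225] [-40.   -0.1   0.1]
45 [-0.0003  0.0667 -0.0281] [-45.   -0.1   0.1]
50 [-0.0003  0.0722 -0.0342] [-50.   -0.2   0.1]
55 [-0.0003  0.0772 -0.0408] [-55.   -0.2   0.1]
60 [-0.0004  0.0816 -0.0478] [-60.   -0.2   0.1]
65 [-0.0004  0.0854 -0.0551] [-65.   -0.2   0.2]
70 [-0.0004  0.0885 -0.0628] [-70.   -0.2   0.2]
```

Request:
{"method": "carry_out", "body": {
  "commands": [0, 0.0082, -0.0004, -5, 0, 0, 1, 0, 0.0164, -0.0015, -10, 0, 0, 1, 0, 0.0245, -0.0034, -15, 0, 0, 1, 0, 0.0323, -0.0059, -20, 0, 0, 1, 0, 0.0399, -0.0091, -25, 0, 0, 1, 0, 0.0472, -0.013, -30, 0, 0, 1, 0, 0.0541, -0.0174, -35, 0, 0, 1, 0, 0.0607, -0.0225, -40, 0, 0, 1, 0, 0.0667, -0.0281, -45, 0, 0, 1, 0, 0.0722, -0.0342, -50, 0, 0, 1, 0, 0.0722, -0.0342, -50, 0, 0, 1, 0, 0.0722, -0.0342, -50, 0, 0, 1]
}}

```text
time: 11.62
tool_pos: [495.2, -200.5, 92.2]
tcp_rot: [-84.0, 89.7, 145.5]
ft_force: [-7.3, 0.2, 7.6]
finger_gap: 16.7
```

Run:
```python
from h import *
s=state(); R0=R.from_euler('xyz',s['tcp_rot'],degrees=True).as_matrix()
P=np.array([557,-128,0]); g=np.array(s['tool_pos']); rel=(g-P)*[1,1,0]; a0=np.degrees(np.arctan2(rel[1],rel[0]))%360-179.3;print(np.hypot(*rel[:2]),'lever',a0,'ydir',np.degrees(np.arctan2(R0[1,1],R0[0,1])))
p,d,c=snap('wrist'); cv2.imwrite('pics/w6.png',p[:,:,::-1])
for t in (55,60,61):
    Q=R.from_euler('z',t-a0,degrees=True).as_matrix(); d=R0.T@(Q@rel-rel)/1000; print(t,d.round(4), t-a0)
```

```text
{'time': 11.62, 'tool_pos': [495.22, -200.5, 92.2], 'tcp_rot': [-83.98, 89.71, 145.46], 'ft_force': [-7.32, 0.2, 7.64], 'finger_gap': 16.68, 'joint_pos': [-27.56, 5.62, 104.75, 0.04, 69.91, 12.98]}
95.24750020131975 lever 50.26392700169251 ydir -40.55886783819155
55 [-0.      0.0079 -0.0003] 4.736072998307492
60 [-0.0001  0.0161 -0.0014] 9.736072998307492
61 [-0.0001  0.0177 -0.0017] 10.736072998307492
```

View pics/w6.png

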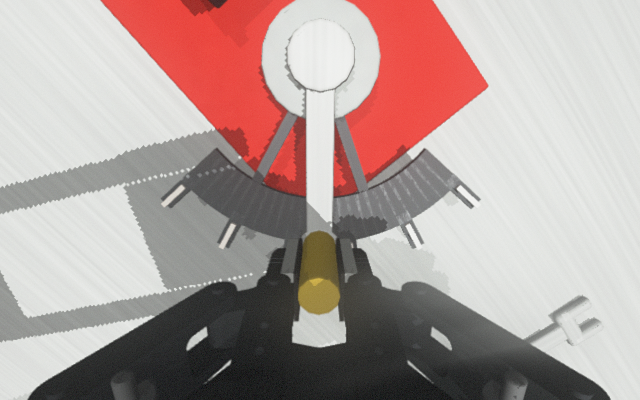

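The handle is at (320,272), firmly in the jaws. The visible ticks (0/20 on the left, 80/100 on the right) lie symmetric about the bar, so the lever is at about 50°. Advance 10° more.

Request:
{"method": "carry_out", "body": {
  "commands": [0, 0.0041, -0.0001, -2.5, 0, 0, 1, 0, 0.0081, -0.0003, -5, 0, 0, 1, 0, 0.0122, -0.0008, -7.5, 0, 0, 1, 0, 0.0162, -0.0014, -10, 0, 0, 1, 0, 0.0162, -0.0014, -10, 0, 0, 1, 0, 0.0162, -0.0014, -10, 0, 0, 1, 0, 0.0162, -0.0014, -10, 0, 0, 1]
}}

```text
time: 12.55
tool_pos: [508.0, -209.9, 92.2]
tcp_rot: [-91.1, 89.7, 148.2]
ft_force: [-3.7, 1.2, 5.4]
finger_gap: 16.2
```

Run:
```python
from h import *
s=state(); R0=R.from_euler('xyz',s['tcp_rot'],degrees=True).as_matrix()
P=np.array([557,-128,0]); rel=np.array(s['tool_pos'])-P; print('lever',np.degrees(np.arctan2(rel[1],rel[0]))%360-179.3)
ims=[]
for n in('scene','side','wrist'):
    p,d,c=snap(n); C=cloud(load(n))
    if n!='wrist':
        b=(p[:,:,2].astype(int)>p[:,:,0].astype(int)+40)&(np.hypot(C[...,0]-559,C[...,1]-37)<60)&(C[...,2]>50); q=C[b]
        print(n,len(q),cv2.minEnclosingCircle(q[:,:2].astype(np.float32)),np.median(q[:,2]))
    else:
        q=C[(C[...,2]>103)&(C[...,2]<112)&(np.hypot(C[...,0]-s['tool_pos'][0],C[...,1]-s['tool_pos'][1])<15)]; print('handle',len(q),q.mean(0) if len(q) else'')
    ims.append(cv2.resize(p[120:300,230:430] if n=='scene' else p[140:320,180:380] if n=='side' else p[60:330,170:470],(400,360)))
C=cloud(load('scene'));print('can',C[322,324].round(1),'sock',C[327,399].round(1))
cv2.imwrite('pics/fin.png',np.hstack(ims[:2])[:,:,::-1]); cv2.imwrite('pics/fw.png',ims[2][:,:,::-1])
```

```text
{'time': 12.55, 'tool_pos': [508.05, -209.9, 92.2], 'tcp_rot': [-91.14, 89.68, 148.23], 'ft_force': [-3.72, 1.22, 5.4], 'finger_gap': 16.24, 'joint_pos': [-27.81, 7.94, 102.23, 0.02, 70.15, 2.82]}
lever 59.83129755523589
scene 621 ((560.6017456054688, 38.842342376708984), 46.4957160949707) 67.54947084773244
side 301 ((559.933349609375, 38.56963348388672), 48.15787887573242) 68.22917125880633
handle 2175 [ 508.35767535 -208.40009935  107.55599108]
can [774.1 262.3 110.6] sock [643.  376.3  48.6]
```

View pics/fin.png

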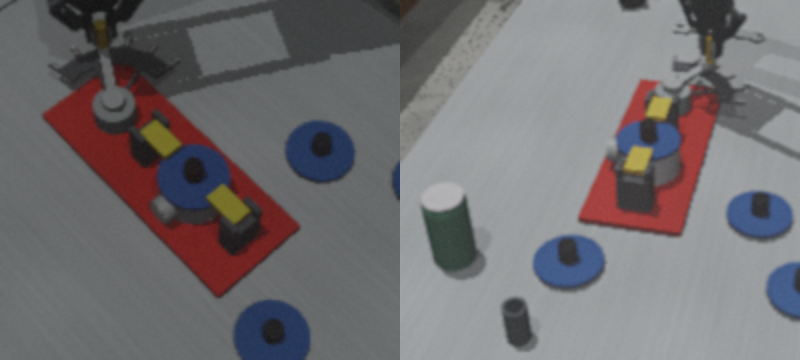

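View pics/fw.png

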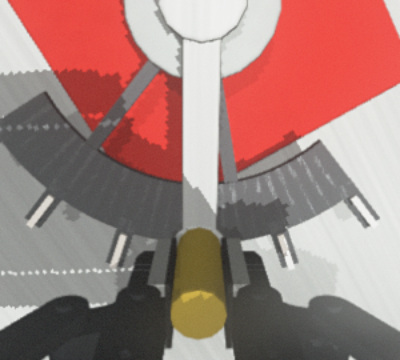

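Everything checks out: dogs are in over the cover, the bar sits midway between the 40° and 80° ticks, and the cover is level. Handing in.

```bash
python3 -c "
from bench import order; print(order.hand_in())"
```

```text
the job is handed in; nothing more can be done
None
```

The job is handed in: the blue cover is seated on the pot and let go, and the gripper is holding the clamp lever at the third click. It took 12.6 s of the 51 s allowed; the hand-in gives no verdict.

- **Cover:** I took the one farthest to the robot's left, at about (448, 323) mm. After release the wrist camera put it about 1.2 mm off the rim centre and level within about 0.002 rad. After the clamping move its height still read 68 mm, as expected.
- **Lever:** It stands at 59.8° from the arm's pose (third click is 60°), and the bar lies midway between the 40° and 80° ticks. The jaws hold the handle with a 60 N grip setting. I moved it in two steps, to 50° and then to 60°.
- **Bystanders:** Depth readings put the can and socket where they started. I did not re-measure the wrench at the end, but the arm never went near it.
- **Disagreement:** The cameras differ by up to about 2.5 mm on the pot centre's x. I aligned the cover and rim with the wrist camera alone; at the end the scene and side cameras put the cover centre within about 2.5 mm of their own rim readings.

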